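Clamp a bar in the fixture

TASK

Clamp the aluminium bar in the fixture on the bench, only pushing gently with a fingertip and gripping or lifting nothing. First push the swing strap round so that it lies square across the bar; then push a spoke of the handwheel to turn it clockwise (seen from above) as far as it goes, so that the jaw slides the bar up to the end stop. Leave the strap square, leave the other things on the bench alone, and finish with the hand clear.

Things in the scene. Friction and masses are not known exactly. Their poses are not given: they have to be found in the camera images.
- fixture: Fixed clamping fixture: steel base plate 180 (x) by 340 (y) by 18 mm thick carrying all the parts below. Origin at the centre of the plate's underside, on the table; its yaw varies. All z values below are heights in mm above the table. Two low rails along its y (tops z 32) keep the bar centred at fixture x 10 mm with 2 mm to spare each side.
- end_stop (a point): Middle of the inner face of the end stop block (top z 42) that the bar's -y end must be pushed up to; at fixture (10, -155) mm.
- strap_pivot (a point): Pivot axis of the swing strap at the strap's underside (z 52), at fixture (-55, -90) mm. The strap is a flat steel arm 24 mm wide, z 52 to 64 (4 mm above the bar), reaching 110 mm out from the pivot.
- strap (a joint): Angle (rad) of the swing strap about its vertical pivot, positive anticlockwise from above. 0: along the fixture's +x, square across the bar. Starts between -1.5 and -0.7 (swung to the fixture's -y end), travels -1.8 to 1.0, no stop or notch at 0. Stays where it is left; needs about 1 N at the pin.
- strap_pin (a point): Upright round steel pin on the strap, 12 mm diameter, on the strap's centreline 95 mm out from the pivot, from the strap's top (z 64) to z 100; this point is on its axis at z 82. Push on the side of the pin or of the strap.
- wheel_axis (a point): Top of the handwheel's hub on its vertical axis, z 104, at fixture (15, 105) mm. Hub 34 mm in diameter, on a grey gearbox 70 by 70 mm, top z 70. Three level spokes, round rods of 10 mm diameter with axes at z 93, stand 120 degrees apart; one ends in a black ball, the other two are plain and end 75 mm out.
- wheel (a joint): Angle (rad) of the handwheel, growing clockwise from above. 0 is fully open; starts between 0 and 0.5; a hard stop at 2.0 is fully closed. Stays where it is left; about 3 N at the spokes. It drives the dark jaw (26 mm wide, top z 43) 6 mm per rad towards the fixture's -y; at 2.0 the bar has 0.5 mm of play left to the end stop.
- wheel_ball (a point): Centre of the black ball (24 mm diameter, z 93) on the end of one spoke, 80 mm from the wheel axis. In the fixture frame this spoke points at angle (2.0 - pi - wheel), anticlockwise from +x, so when closed it points along the fixture's -x.
- bar: Loose aluminium bar 30 by 130 by 30 mm, about 0.3 kg, lying along the fixture's y between the rails, top at z 48. Origin at the centre of its underside. It starts 4 to 8 mm short of the end stop; only the jaw should move it.
- socket: Bystander: steel socket 26 mm diameter, 28 mm tall, standing on the fixture plate. Origin at its underside.
- bolt: Bystander: round-headed bolt standing head down on the fixture plate, head 26 mm, 45 mm tall. Origin at its underside.
- oil: Bystander: amber bottle, 68 mm diameter, 130 mm tall. Origin at its underside.
- spray: Bystander: blue can, 60 mm diameter, 190 mm tall. Origin at its underside.
- driver: Bystander: screwdriver lying on the bench. Origin at its underside.
- spanner: Bystander: spanner lying on the bench. Origin at its underside.
- level: Bystander: yellow spirit level 150 by 24 by 45 mm. Origin at its underside.
- tape: Bystander: roll of pale tape, 90 mm diameter, 22 mm tall, lying flat. Origin at its underside.
Not all that is in view belongs to the job. Of the things shaped like the bar, the aluminium one is meant.

How it is judged (in metres and radians):
On the way, in this order (a step that is already met when the one before it is completed fails the run):
1. the strap lies square across the bar while the handwheel is still open (value of joint strap between -0.14 and 0.14 rad and value of joint wheel below 1 rad), for 0.2 s.
2. the handwheel is turned clockwise to its stop with the strap still across the bar (value of joint strap between -0.14 and 0.14 rad and value of joint wheel above 1.85 rad), for 0.2 s.
At the end, for the whole second after the job is handed in: The strap is within 0.14 rad (8 degrees) of square across the bar, the handwheel is within 0.15 rad of its closed stop, and the bar lies flat and still between the rails, within 3 mm of the end stop (all of step 2 and y of bar in the frame of fixture below -0.087 m and z of bar in the frame of fixture below 0.021 m and angle between bar's own z axis and vertical below 0.05 rad and linear speed of bar below 0.01 m/s); the robot touches nothing.
It fails at once if the bar is lifted or tipped out of its rails (z of bar in the frame of fixture above 0.026 m or distance of bar from where it was at the start of the episode above 0.02 m).
It fails at once if the strap or the handwheel is gripped or forced (over 40 N from the fingers) (contact force between the fingers and fixture above 40 N).
It fails at once if a bystander is moved more than 30 mm (distance of any of socket, bolt, oil, spray, driver, spanner, level, tape from where it was at the start of the episode above 0.03 m).
It also fails if it takes over 54 s, if anything falls off the work surface, if the arm or the gripper's body presses on something with over 40 N, if the wrist force passes 120 N, or if a joint passes its speed limit or range.

ROBOT

A 6-joint arm with a two-finger parallel gripper is mounted at the origin on the work surface. World frame = base frame: x ahead of the robot, y to its left, z up, the work surface at z = 0. Lengths are in mm, angles in rad, forces in N, time in s.
With the tool pointing down it reaches from about 375 to 900 mm from the base axis. Payload 3.1 kg.
Tool frame: the origin (TCP) lies at the very end of the fingers, on their centre line; the grasp point (between the pads) lies 19 mm behind it; z points along the fingers, y is the line along which they close (so a half turn about z gives the same grasp; the last joint's range is limited). The gripper opens to 87 mm and grips with 3 to 60 N. Pads are 19 mm wide; open, the fingers measure 117 mm over their backs; the gripper's body (75 mm by 190 mm) begins 51 mm behind the grasp point.
Start: joints at [0.984, 0.527, 1.433, -0, 1.181, -0.178], TCP at [248.401, 573.492, 222.548] pointing down, gripper open.
Joint ranges: [-3.08, 3.08], [-0.75, 2.2], [0.22, 2.44], [-1.43, 4.57], [0, 2.65], [-2.85, 2.85]. Speed limits (rad/s): [2.79, 2.79, 3.14, 3.14, 3.14, 3.14].

INTERFACE

Orientations are given as a unit quaternion [x, y, z, w].
In Python, from rig import env gives the robot as it stands.
- The arm moves only by the tool play_rows, never from a script. Its argument "targets" is a list of rows, each an object with "linear": the shift along the tool's x, y, z scaled (see below), a list of three; "roll": the turn about the tool's z scaled (see below); "claw": the opening, from -1 (shut) to 1 (fully open). A call has exactly 8 rows; each row is the pose to reach, as a shift and turn from the pose commanded when the call began, along the tool's axes at that moment; what a row does not reach only later rows make up. The controller multiplies each number of a shift by 300 mm and each number of a turn by 30 degrees. A row lasts 1/10 s, in which the tool goes at most 50 mm and 8.59 degrees, less where a joint would pass 70% of its speed; a pose out of reach is approached as far as the arm can. A call with a number of a shift or a turn outside -1 to 1 is refused whole. A call with a gripper value outside its range is refused whole. The fingers move at their own pace and stop on an object; the grip force is fixed at half the most. Time passes only in rows, so rows that repeat a pose let the fingers close, or fill a call up. It gives the time, the measured TCP pose, the force, the opening and the grip force at its end, in the units of the state.
- env.get_obs(): the state, without advancing time (a new reading comes with each control period).
- env.grab_frame(name): name is "scene" or "top" or "wrist"; returns the picture (480x640x3 uint8, red, green, blue); there is no depth.
- env.get_calibration(name): a dict with "camera_matrix" (3x3 intrinsics, pixels), "origin" and "orientation" of the camera in the world; the wrist camera has in their place "hand_eye" (4x4, takes a point from camera to tool coordinates, whose origin is the TCP and whose axes are the flange's). Camera axes: x right, y down, z forward; pixel columns grow to the right and rows downward; lengths in mm; the calibration is good to about 2 mm. A picture is of the moment at which its call begins: read the wrist's pose just before it. get_calibration takes no time and is no camera call.
- env.close_job(): hands the job in; it is judged then, once.
The state is a dict: "clock": time; "q": joint angles; "joint_velocities": joint speeds; "joint_torque": joint torques, N m; "position": TCP position; "tcp_rot": TCP orientation; "ft_force": force on the tool from outside, world axes, zero at the start; "wrist_torque": the same for the moment, N m; "grip_width": finger opening in mm; "grasp_force": force on a finger pad.
Only numpy, scipy, OpenCV 4.12 (cv2) and the standard library are available. Lean on these libraries where they do the work, as an engineer would, in place of code of your own. Each camera call takes 0.05 s, during which the arm holds its last target. There are 200 camera calls.

## Working session

There is one attempt and no reset: what is moved stays moved. The work goes in short steps, Python scripts to look and compute and a tool call to move; the robot and the scene stay as the last step left them, time stands still between calls to the robot, and variables do not carry over. Pictures are saved under pics/ and viewed, at most 10 in all, crops included, and the job is handed in when it is done.

Besides the shell and the picture viewer there is one more tool, called after "Emit:" by a JSON object that holds its "api" and its "payload", one argument or row to a line. play_rows: Moves the arm, as the interface text tells. Its arguments: {"type":"object","properties":{"targets":{"type":"array"}},"required":["targets"]}

```bash
mkdir -p pics; ls
python3 - <<'E'
from rig import env
import cv2
for n in("top","scene"):
    cv2.imwrite(f"pics/{n}0.png",env.grab_frame(n)[:,:,::-1]); print(env.get_calibration(n))
print(env.get_calibration("wrist")); print(env.get_obs())
E
```

```text
pics
{'camera_matrix': array([[595.29065362,   0.        , 330.5410172 ],
       [  0.        , 595.29065362, 230.78432254],
       [  0.        ,   0.        ,   1.        ]]), 'origin': array([ 314.4953932 ,    1.82066706, 1625.0517514 ]), 'orientation': array([ 0.71352089, -0.69921727,  0.03049051, -0.03245743])}
{'camera_matrix': array([[533.61927009,   0.        , 321.83789851],
       [  0.        , 533.61927009, 235.02923925],
       [  0.        ,   0.        ,   1.        ]]), 'origin': array([1152.31952148, -342.12113356, 1105.89175255]), 'orientation': array([ 0.80280131,  0.50132282, -0.17086987, -0.27384116])}
{'camera_matrix': array([[374.21967926,   0.        , 321.71525828],
       [  0.        , 374.21967926, 237.85360795],
       [  0.        ,   0.        ,   1.        ]]), 'hand_eye': array([[-3.38708772e-04, -9.61897328e-01, -2.73410707e-01,
         7.38852990e+01],
       [ 9.99998723e-01, -7.52880096e-04,  1.40991191e-03,
        -1.40095124e+00],
       [-1.56203598e-03, -2.73409880e-01,  9.61896355e-01,
        -1.62303571e+02],
       [ 0.00000000e+00,  0.00000000e+00,  0.00000000e+00,
         1.00000000e+00]])}
{'clock': 0.1, 'q': array([ 9.83506651e-01,  5.28341498e-01,  1.43377015e+00,  1.76569807e-05,
        1.18139158e+00, -1.78497951e-01]), 'joint_velocities': array([-0.00105494, -0.00248256, -0.00382223,  0.0004742 ,  0.0009255 ,
        0.00102045]), 'joint_torque': array([ 1.92613209e-05, -4.40983129e+01, -1.77150911e+01,  6.35187887e-02,
        5.34313987e-02, -6.06595290e-05]), 'position': array([248.03797916, 572.96366642, 221.69023995]), 'tcp_rot': array([ 2.02978832e-01,  9.79182660e-01, -8.83062221e-04, -3.64474502e-04]), 'ft_force': array([-0.26216117, -0.32843685,  0.10448428]), 'wrist_torque': array([-0.03552942, -0.04904027,  0.02803148]), 'grasp_force': 0.0, 'grip_width': 86.98647771624735}
```

View pics/top0.png

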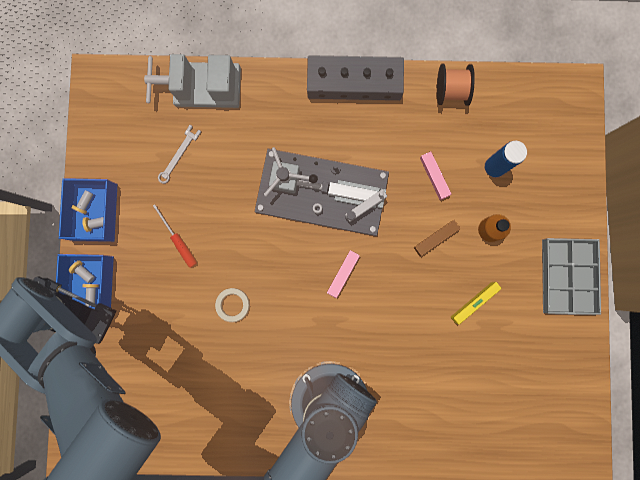

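View pics/scene0.png

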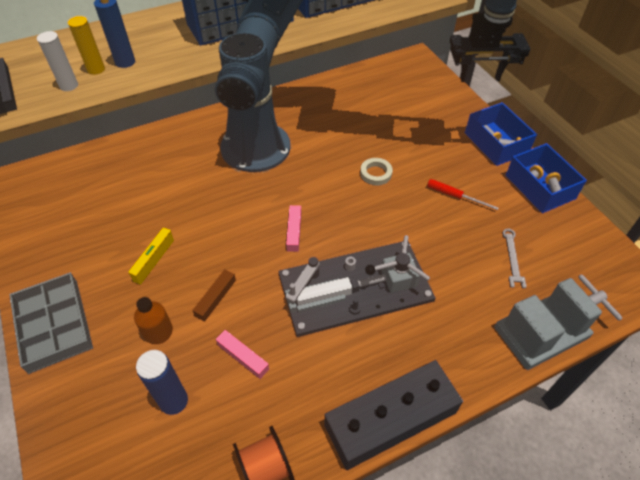

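The top view shows the fixture near (322,192), with the wheel hub at (283,174), the strap pivot near (350,217) and the pin near (383,195). I'll enlarge it.

Run:
```python
import cv2
a=cv2.imread("pics/top0.png")[140:245,245:400]
cv2.imwrite("pics/c0.png",cv2.resize(a,None,fx=5,fy=5,interpolation=cv2.INTER_CUBIC))
```

```text
(no output)
```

View pics/c0.png

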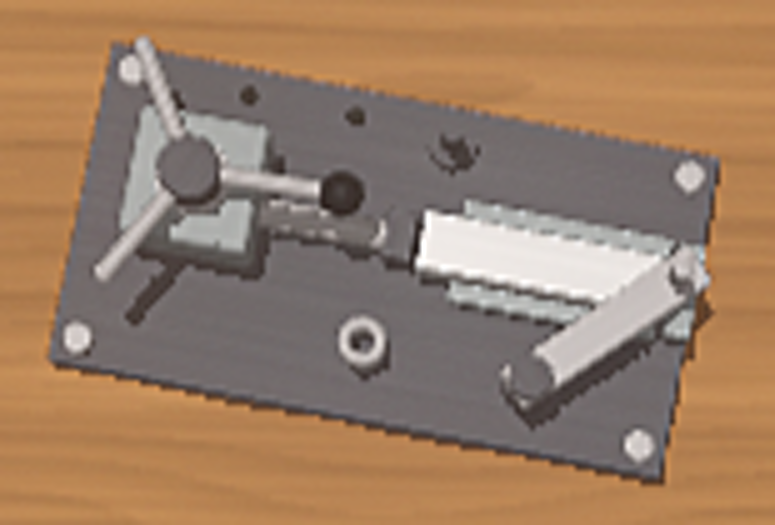

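```bash
cat > h.py <<'E'
import numpy as np
from scipy.spatial.transform import Rotation as R
from rig import env
def ray(cal,u,v,z,Rm=None,o=None):
    if Rm is None: Rm=R.from_quat(cal["orientation"]).as_matrix(); o=np.array(cal["origin"])
    d=Rm@np.linalg.inv(cal["camera_matrix"])@[u,v,1]
    return (o+d*(z-o[2])/d[2])
E
python3 - <<'E'
from h import *
c=env.get_calibration("top")
f=lambda u,v,z: ray(c,245+u/5-.4,140+v/5-.4,z)[:2]
P=np.array([f(112,42,18),f(718,158,18),f(660,483,18),f(52,362,18)]);Q=np.array([[90,170],[90,-170],[-90,-170],[-90,170.]])
m=P.mean(0);A=(P-m)
th=np.arctan2((Q[:,0]*A[:,1]-Q[:,1]*A[:,0]).sum(),(Q*A).sum())
print(P,m,th,np.linalg.norm(P-np.roll(P,1,0),axis=1))
Rm=np.array([[np.cos(th),-np.sin(th)],[np.sin(th),np.cos(th)]])
print("res",P-(Q@Rm.T+m))
for n,p in dict(hub=f(188,168,104),pivot=f(527,375,68),ball=f(342,193,93),pin=f(685,260,100),sp2=f(100,273,93),sp1=f(143,43,93),socket=f(362,340,46),bolt=f(458,152,40)).items(): print(n,p.round(1),"fix",((p-m)@Rm).round(1))
fx=(f(342,193,93)-m)@Rm-[15,105]; print("wheel",2-np.pi-np.arctan2(fx[1],fx[0]))
fx=(f(685,260,100)-m)@Rm-[-55,-90]; print("strap",np.arctan2(fx[1],fx[0]))
tx=R.from_quat(env.get_obs()["tcp_rot"]).as_matrix();print(tx.round(3))
E
```

```text
[[ 682.51629384  186.78050183]
 [ 624.64765557 -146.54298667]
 [ 445.72754227 -117.23425958]
 [ 505.05259924  214.12897224]] [564.48602273  34.28305696] -0.1708007159981172 [179.55863035 338.30951403 181.30473911 336.63192627]
res [[ 0.44471295  0.26854974]
 [ 0.36637388  1.99771579]
 [-1.1729223   0.7115786 ]
 [ 0.36183547 -2.97784413]]
hub [597.3 135.6] fix [ 15.1 105.4]
pivot [497.3 -42.8] fix [-53.1 -87.4]
ball [587.8  56. ] fix [19.3 25.3]
pin [ 555.  -122.5] fix [  17.3 -156.1]
sp2 [543.2 180.7] fix [-45.9 140.7]
sp1 [665.1 161.9] fix [ 77.5 142.9]
socket [516.9  45.1] fix [-48.7   2.6]
bolt [620.9  -4.2] fix [ 62.1 -28.4]
wheel 0.37548559740825804
strap -0.740746720121903
[[-0.918  0.398 -0.001]
 [ 0.398  0.918 -0.002]
 [ 0.    -0.002 -1.   ]]
```

Emit:
{"api": "play_rows", "payload": {
  "targets": [
    {"linear":[-0.85,-0.83,0],"roll":-0.453,"claw":-1},
    {"linear":[-0.85,-0.83,0],"roll":-0.453,"claw":-1},
    {"linear":[-0.85,-0.83,0],"roll":-0.453,"claw":-1},
    {"linear":[-0.85,-0.83,0],"roll":-0.453,"claw":-1},
    {"linear":[-0.85,-0.83,0],"roll":-0.453,"claw":-1},
    {"linear":[-0.85,-0.83,0],"roll":-0.453,"claw":-1},
    {"linear":[-0.85,-0.83,0],"roll":-0.453,"claw":-1},
    {"linear":[-0.85,-0.83,0],"roll":-0.453,"claw":-1}
  ]
}}

```text
clock: 0.9
position: [385.1, 239.5, 222.4]
tcp_rot: [0.089, 0.996, -0.001, 0.0]
ft_force: [0.1, 0.2, 0.2]
grip_width: 31.0
grasp_force: 0.0
```

```bash
cat >> h.py <<'E'
m=np.array([564.486,34.283]);th=-.1708
Rf=np.array([[np.cos(th),-np.sin(th)],[np.sin(th),np.cos(th)]])
def st():
    o=env.get_obs();p=o["position"];f=(p[:2]-m)@Rf;T=R.from_quat(o["tcp_rot"]).as_matrix()
    F=o["ft_force"];print("t",round(o["clock"],2),"fix",f.round(1),"z",p[2].round(1),"F",(F[:2]@Rf).round(1),F[2].round(1),"w",round(o["grip_width"],1))
    a=T[:2,:2].T@Rf; print("toolaxes in fix\n",a.round(3))
    return f,p[2],a
def goto(x,y,z):
    f,z0,a=st();print("cmd",((np.r_[a@(np.array([x,y])-f),z0-z])/300).round(3))
E
python3 -c "
from h import *;goto(14,-192,180)"
```

```text
t 0.9 fix [-211.7  171.8] z 222.4 F [0.1 0.2] 0.2 w 31.0
toolaxes in fix
 [[-1.     0.007]
 [ 0.007  1.   ]]
cmd [-0.761 -1.207  0.141]
```

Emit:
{"api": "play_rows", "payload": {
  "targets": [
    {"linear":[-0.76,-0.9,0.1],"roll":0,"claw":-1},
    {"linear":[-0.76,-0.9,0.1],"roll":0,"claw":-1},
    {"linear":[-0.76,-0.9,0.1],"roll":0,"claw":-1},
    {"linear":[-0.76,-0.9,0.1],"roll":0,"claw":-1},
    {"linear":[-0.76,-0.9,0.1],"roll":0,"claw":-1},
    {"linear":[-0.76,-0.9,0.1],"roll":0,"claw":-1},
    {"linear":[-0.76,-0.9,0.1],"roll":0,"claw":-1},
    {"linear":[-0.76,-0.9,0.1],"roll":0,"claw":-1}
  ]
}}

```text
clock: 1.7
position: [565.8, -66.0, 192.0]
tcp_rot: [0.088, 0.996, -0.001, 0.002]
ft_force: [-0.0, 0.3, -0.1]
grip_width: 0.7
grasp_force: 0.0
```

```bash
python3 -c "
from h import *;import cv2;goto(14,-195,80);cv2.imwrite('pics/w1.png',env.grab_frame('wrist')[:,:,::-1])"
```

```text
t 1.7 fix [ 18.4 -98.6] z 192.0 F [-0.1  0.3] -0.1 w 0.7
toolaxes in fix
 [[-1.     0.005]
 [ 0.005  1.   ]]
cmd [ 0.013 -0.321  0.373]
```

View pics/w1.png

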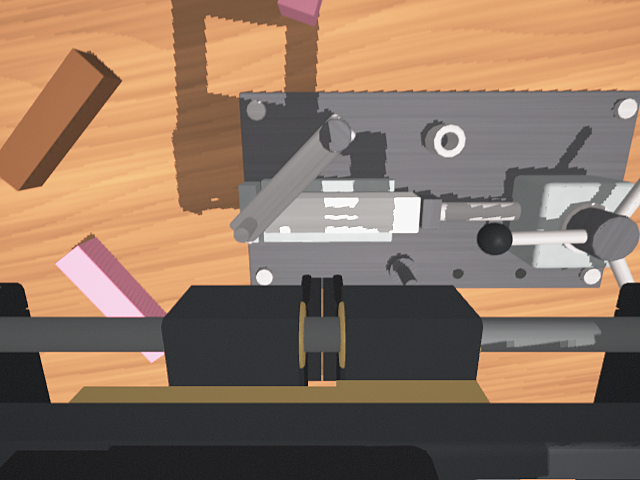

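The wrist view shows the pin top near (240,232), the pivot at (337,135), the ball at (494,239) and the fingertips at (323,280). I'll cross-check these while moving on.

Emit:
{"api": "play_rows", "payload": {
  "targets": [
    {"linear":[0.013,-0.32,0],"roll":0,"claw":-1},
    {"linear":[0.013,-0.32,0],"roll":0,"claw":-1},
    {"linear":[0.013,-0.32,0.1],"roll":0,"claw":-1},
    {"linear":[0.013,-0.32,0.2],"roll":0,"claw":-1},
    {"linear":[0.013,-0.32,0.3],"roll":0,"claw":-1},
    {"linear":[0.013,-0.32,0.37],"roll":0,"claw":-1},
    {"linear":[0.013,-0.32,0.37],"roll":0,"claw":-1},
    {"linear":[0.013,-0.32,0.37],"roll":0,"claw":-1}
  ]
}}

```text
clock: 2.55
position: [541.4, -153.6, 81.7]
tcp_rot: [0.085, 0.996, 0.0, -0.001]
ft_force: [0.6, 0.3, 0.9]
grip_width: 0.7
grasp_force: 0.0
```

Run:
```python
from h import *
c=env.get_calibration("wrist");H=c["hand_eye"]
T=np.eye(4);T[:3,:3]=R.from_quat([0.088,0.996,-0.001,0.002]).as_matrix();T[:3,3]=[565.8,-66,192]
W=T@H
for n,u,v,z in [("pin",240,232,100),("pivot",337,135,68),("ball",494,239,93),("hub",610,235,104),("sock",449,140,46)]:
    p=ray(c,u,v,z,W[:3,:3],W[:3,3])[:2];print(n,((p-m)@Rf).round(1))
goto(14,-195,80)
```

```text
pin [  12.2 -157.4]
pivot [-52.7 -88.3]
ball [20.5 25.2]
hub [ 14.8 100. ]
sock [-48.1   1.8]
t 2.55 fix [   9.2 -189.1] z 81.7 F [0.5 0.4] 0.9 w 0.7
toolaxes in fix
 [[-1.    -0.001]
 [-0.001  1.   ]]
cmd [-0.016 -0.02   0.006]
```

Emit:
{"api": "play_rows", "payload": {
  "targets": [
    {"linear":[-0.015,0.04,0],"roll":0,"claw":-1},
    {"linear":[-0.03,0.07,0],"roll":0,"claw":-1},
    {"linear":[-0.045,0.09,0],"roll":0,"claw":-1},
    {"linear":[-0.064,0.11,0],"roll":0,"claw":-1},
    {"linear":[-0.08,0.145,0],"roll":0,"claw":-1},
    {"linear":[-0.093,0.18,0],"roll":0,"claw":-1},
    {"linear":[-0.098,0.205,0],"roll":0,"claw":-1},
    {"linear":[-0.1,0.22,0],"roll":0,"claw":-1}
  ]
}}

```text
clock: 3.35
position: [582.3, -94.0, 81.2]
tcp_rot: [0.085, 0.996, 0.0, -0.001]
ft_force: [0.2, -1.3, -0.1]
grip_width: 0.1
grasp_force: 0.6
```

```bash
python3 -c "
from h import *;import cv2;st();a=env.grab_frame('top')[:,:,::-1][140:245,245:400]
cv2.imwrite('pics/t2.png',cv2.resize(a,None,fx=5,fy=5,interpolation=cv2.INTER_CUBIC))"
```

```text
t 3.35 fix [  39.3 -123.4] z 81.2 F [ 0.4 -1.2] -0.1 w 0.1
toolaxes in fix
 [[-1.  0.]
 [ 0.  1.]]
```

View pics/t2.png

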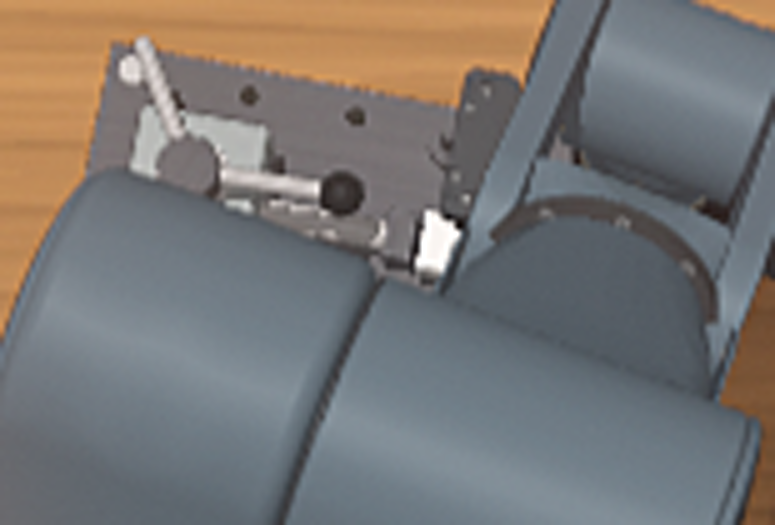

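The arm blocks the top view (only the wheel end shows); the 1.2 N in -y suggests contact with the pin. I'll check with the wrist camera.

```bash
python3 -c "
from h import *;import cv2
cv2.imwrite('pics/w2.png',env.grab_frame('wrist')[:,:,::-1])"
```

```text
(no output)
```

View pics/w2.png

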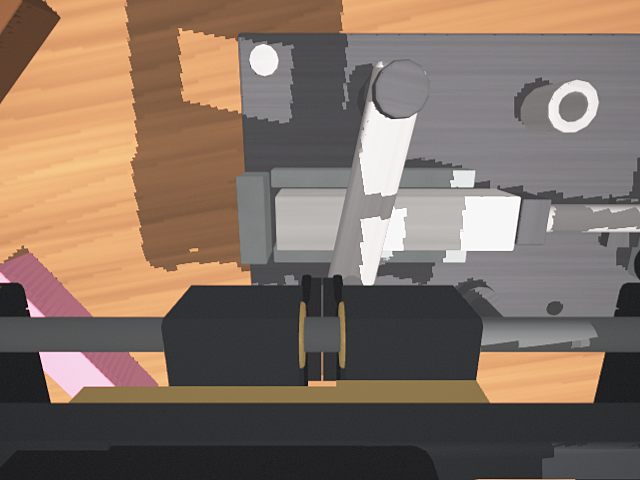

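Run:
```python
from h import *
c=env.get_calibration("wrist");o=env.get_obs()
T=np.eye(4);T[:3,:3]=R.from_quat(o["tcp_rot"]).as_matrix();T[:3,3]=o["position"];W=T@c["hand_eye"]
f=lambda u,v,z:(ray(c,u,v,z,W[:3,:3],W[:3,3])[:2]-m)@Rf
for a,b in [((372,85),(330,275)),((418,115),(372,285))]:
    p,q=f(*a,64),f(*b,64);print(p,q,np.arctan2(*(q-p)[::-1]))
print(f(401,90,70),f(240,100,18),f(265,60,20))
```

```text
[ -55.54959274 -102.12523577] [  35.27504581 -120.39579221] -0.198513575148659
[-42.78329968 -80.64810275] [ 40.83031235 -98.63945914] -0.21194110642679823
[-52.84656682 -90.2301316 ] [ -52.84724311 -170.85959628] [ -73.29526196 -155.55093943]
```

Strap is at -0.205 rad, so the fingertip half-thickness is about 8 mm. Push 19 mm more.

Emit:
{"api": "play_rows", "payload": {
  "targets": [
    {"linear":[0,0.02,0],"roll":0,"claw":-1},
    {"linear":[-0.002,0.035,0],"roll":0,"claw":-1},
    {"linear":[-0.002,0.05,0],"roll":0,"claw":-1},
    {"linear":[-0.002,0.06,0],"roll":0,"claw":-1},
    {"linear":[-0.002,0.064,0],"roll":0,"claw":-1},
    {"linear":[-0.002,0.064,0],"roll":0,"claw":-1},
    {"linear":[-0.002,0.064,0],"roll":0,"claw":-1},
    {"linear":[-0.002,0.064,0],"roll":0,"claw":-1}
  ]
}}

```text
clock: 4.25
position: [586.1, -76.4, 81.5]
tcp_rot: [0.086, 0.996, 0.0, -0.0]
ft_force: [-0.2, 0.6, 0.9]
grip_width: 0.3
grasp_force: 0.0
```

```bash
python3 -c "
from h import *;import cv2;st()
cv2.imwrite('pics/w3.png',env.grab_frame('wrist')[:,:,::-1])"
```

```text
t 4.25 fix [  40.2 -105.4] z 81.5 F [-0.3  0.6] 0.9 w 0.3
toolaxes in fix
 [[-1.     0.001]
 [ 0.001  1.   ]]
```

View pics/w3.png

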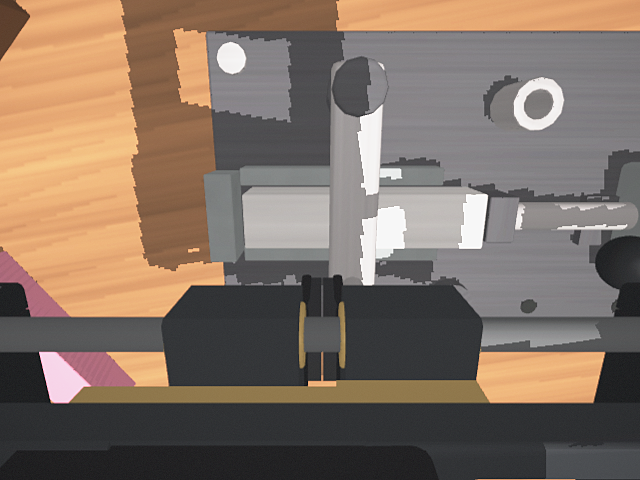

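The strap now looks square: its centreline runs (357,80)->(352,280), which matches the fixture's perspective lines. Back off, lift, and go over to the wheel.

Emit:
{"api": "play_rows", "payload": {
  "targets": [
    {"linear":[0,-0.08,0],"roll":0,"claw":-1},
    {"linear":[0,-0.08,-0.12],"roll":0,"claw":-1},
    {"linear":[0,-0.08,-0.28],"roll":0,"claw":-1},
    {"linear":[-0.033,0.05,-0.28],"roll":0,"claw":-1},
    {"linear":[-0.033,0.2,-0.28],"roll":0,"claw":-1},
    {"linear":[-0.033,0.36,-0.28],"roll":0,"claw":-1},
    {"linear":[-0.033,0.5,-0.28],"roll":0,"claw":-1},
    {"linear":[-0.033,0.54,-0.28],"roll":0,"claw":-1}
  ]
}}

```text
clock: 5.1
position: [623.7, 85.6, 165.6]
tcp_rot: [0.084, 0.996, 0.001, 0.0]
ft_force: [0.2, 0.6, -0.3]
grip_width: 0.2
grasp_force: 0.0
```

Run:
```python
from h import *
goto(50,57,82)
import math
for w in np.arange(.375,2.05,.125):
    a=2-math.pi-w;d=np.array([math.cos(a),math.sin(a)]);n=np.array([-d[1],d[0]])
    s=9.5*abs(n[0])+8*abs(n[1]);c=np.array([15,105])+48*d+n*(5+s);print(round(w,3),c.round(1),"cmd rel (50,57):",((c-[50,57])/300*[-1,1]).round(3))
```

```text
t 5.1 fix [49.7 60.7] z 165.6 F [0.1 0.6] -0.3 w 0.2
toolaxes in fix
 [[-1.    -0.003]
 [-0.003  1.   ]]
cmd [-0.001 -0.012  0.279]
0.375 [32.5 57.9] cmd rel (50,57): [0.058 0.003]
0.5 [26.6 56.1] cmd rel (50,57): [ 0.078 -0.003]
0.625 [21.2 54.8] cmd rel (50,57): [ 0.096 -0.007]
0.75 [15.6 54.2] cmd rel (50,57): [ 0.115 -0.009]
0.875 [ 9.7 54.4] cmd rel (50,57): [ 0.134 -0.009]
1.0 [ 3.6 55.3] cmd rel (50,57): [ 0.155 -0.006]
1.125 [-2.4 57. ] cmd rel (50,57): [ 0.175 -0.   ]
1.25 [-8.3 59.6] cmd rel (50,57): [0.194 0.009]
1.375 [-14.   63.1] cmd rel (50,57): [0.213 0.02 ]
1.5 [-19.2  67.4] cmd rel (50,57): [0.231 0.035]
1.625 [-23.8  72.6] cmd rel (50,57): [0.246 0.052]
1.75 [-27.8  78.5] cmd rel (50,57): [0.259 0.072]
1.875 [-30.9  85. ] cmd rel (50,57): [0.27  0.093]
2.0 [-33.  92.] cmd rel (50,57): [0.277 0.117]
```

Emit:
{"api": "play_rows", "payload": {
  "targets": [
    {"linear":[0,-0.01,0.1],"roll":0,"claw":-1},
    {"linear":[0,-0.01,0.2],"roll":0,"claw":-1},
    {"linear":[0,-0.01,0.28],"roll":0,"claw":-1},
    {"linear":[0,-0.01,0.28],"roll":0,"claw":-1},
    {"linear":[0,-0.01,0.28],"roll":0,"claw":-1},
    {"linear":[0.03,-0.01,0.28],"roll":0,"claw":-1},
    {"linear":[0.045,-0.01,0.28],"roll":0,"claw":-1},
    {"linear":[0.05,-0.01,0.28],"roll":0,"claw":-1}
  ]
}}

```text
clock: 5.9
position: [608.1, 81.1, 82.8]
tcp_rot: [0.086, 0.996, -0.0, 0.001]
ft_force: [1.0, -0.9, 1.1]
grip_width: 0.7
grasp_force: 0.4
```

Run:
```python
from h import *
import cv2
goto(3.6,55.3,82)
cv2.imwrite('pics/w4.png',env.grab_frame('wrist')[:,:,::-1])
```

```text
t 5.9 fix [35.  53.6] z 82.8 F [ 1.2 -0.7] 1.1 w 0.7
toolaxes in fix
 [[-1.     0.001]
 [ 0.001  1.   ]]
cmd [0.105 0.006 0.003]
```

View pics/w4.png

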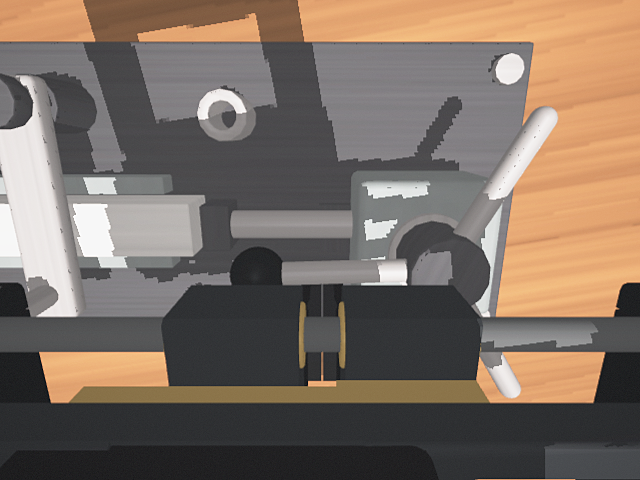

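The finger sits beside the ball spoke, between the ball (258,270) and the hub (450,270). Push along the arc.

Emit:
{"api": "play_rows", "payload": {
  "targets": [
    {"linear":[0.014,0.008,0],"roll":0,"claw":-1},
    {"linear":[0.028,0.008,0],"roll":0,"claw":-1},
    {"linear":[0.046,0.006,0],"roll":0,"claw":-1},
    {"linear":[0.065,0.004,0],"roll":0,"claw":-1},
    {"linear":[0.084,0.004,0],"roll":0,"claw":-1},
    {"linear":[0.105,0.006,0],"roll":0,"claw":-1},
    {"linear":[0.125,0.011,0],"roll":0,"claw":-1},
    {"linear":[0.144,0.02,0],"roll":0,"claw":-1}
  ]
}}

```text
clock: 6.75
position: [566.1, 94.3, 81.4]
tcp_rot: [0.086, 0.996, -0.0, -0.0]
ft_force: [3.3, -1.4, 0.2]
grip_width: 0.2
grasp_force: 1.3
```

Run:
```python
from h import *
for p in [(-8.3,59.6),(-14,63.1),(-19.2,67.4),(-23.8,72.6),(-27.8,78.5),(-30.9,85)]: goto(*p,82)
```

```text
t 6.75 fix [-8.6 59.4] z 81.4 F [ 3.5 -0.9] 0.2 w 0.2
toolaxes in fix
 [[-1.     0.001]
 [ 0.001  1.   ]]
cmd [-0.001  0.001 -0.002]
t 6.75 fix [-8.6 59.4] z 81.4 F [ 3.5 -0.9] 0.2 w 0.2
toolaxes in fix
 [[-1.     0.001]
 [ 0.001  1.   ]]
cmd [ 0.018  0.012 -0.002]
t 6.75 fix [-8.6 59.4] z 81.4 F [ 3.5 -0.9] 0.2 w 0.2
toolaxes in fix
 [[-1.     0.001]
 [ 0.001  1.   ]]
cmd [ 0.035  0.027 -0.002]
t 6.75 fix [-8.6 59.4] z 81.4 F [ 3.5 -0.9] 0.2 w 0.2
toolaxes in fix
 [[-1.     0.001]
 [ 0.001  1.   ]]
cmd [ 0.051  0.044 -0.002]
t 6.75 fix [-8.6 59.4] z 81.4 F [ 3.5 -0.9] 0.2 w 0.2
toolaxes in fix
 [[-1.     0.001]
 [ 0.001  1.   ]]
cmd [ 0.064  0.064 -0.002]
t 6.75 fix [-8.6 59.4] z 81.4 F [ 3.5 -0.9] 0.2 w 0.2
toolaxes in fix
 [[-1.     0.001]
 [ 0.001  1.   ]]
cmd [ 0.075  0.085 -0.002]
```

Tracking well at 3.5 N. Continue to about 1.8 rad.

Emit:
{"api": "play_rows", "payload": {
  "targets": [
    {"linear":[0.01,0.006,0],"roll":0,"claw":-1},
    {"linear":[0.018,0.012,0],"roll":0,"claw":-1},
    {"linear":[0.028,0.02,0],"roll":0,"claw":-1},
    {"linear":[0.036,0.027,0],"roll":0,"claw":-1},
    {"linear":[0.051,0.044,0],"roll":0,"claw":-1},
    {"linear":[0.064,0.064,0],"roll":0,"claw":-1},
    {"linear":[0.068,0.07,0],"roll":0,"claw":-1},
    {"linear":[0.068,0.07,0],"roll":0,"claw":-1}
  ]
}}

```text
clock: 7.55
position: [549.2, 119.3, 81.3]
tcp_rot: [0.085, 0.996, 0.0, -0.001]
ft_force: [0.5, -1.2, 0.3]
grip_width: 0.2
grasp_force: 0.2
```

Run:
```python
from h import *
import cv2
goto(-33,92,82)
cv2.imwrite('pics/w5.png',env.grab_frame('wrist')[:,:,::-1])
```

```text
t 7.55 fix [-29.5  81.1] z 81.3 F [ 0.7 -1.1] 0.3 w 0.2
toolaxes in fix
 [[-1.  0.]
 [ 0.  1.]]
cmd [ 0.012  0.036 -0.002]
```

View pics/w5.png

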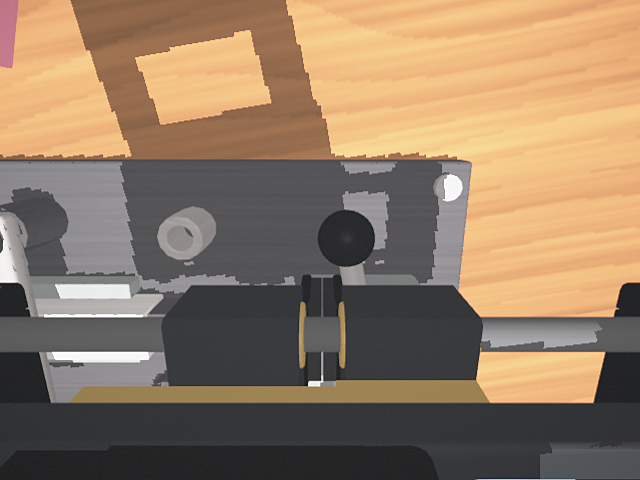

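The ball, at (346,238), has nearly swung round to -x. Now fine steps to the stop.

Emit:
{"api": "play_rows", "payload": {
  "targets": [
    {"linear":[0.004,0.006,0],"roll":0,"claw":-1},
    {"linear":[0.006,0.012,0],"roll":0,"claw":-1},
    {"linear":[0.008,0.017,0],"roll":0,"claw":-1},
    {"linear":[0.01,0.022,0],"roll":0,"claw":-1},
    {"linear":[0.012,0.026,0],"roll":0,"claw":-1},
    {"linear":[0.012,0.03,0],"roll":0,"claw":-1},
    {"linear":[0.012,0.032,0],"roll":0,"claw":-1},
    {"linear":[0.012,0.032,0],"roll":0,"claw":-1}
  ]
}}

```text
clock: 8.4
position: [548.5, 128.7, 81.6]
tcp_rot: [0.086, 0.996, 0.0, -0.0]
ft_force: [0.9, -1.7, -0.2]
grip_width: 0.3
grasp_force: 0.7
```

Run:
```python
from h import *
import cv2
st();o=env.get_obs()
a=env.grab_frame('wrist')
c=env.get_calibration("wrist")
T=np.eye(4);T[:3,:3]=R.from_quat(o["tcp_rot"]).as_matrix();T[:3,3]=o["position"];W=T@c["hand_eye"]
mk=(a.max(2)<75).astype('uint8');mk[272:]=0;mk=cv2.morphologyEx(mk,cv2.MORPH_OPEN,np.ones((9,9)))
n,l,s,cc=cv2.connectedComponentsWithStats(mk);
for i in range(1,n):
    if s[i][4]>300: u,v=cc[i];p=(ray(c,u,v,93,W[:3,:3],W[:3,3])[:2]-m)@Rf;f=p-[15,105];print(s[i],cc[i],p,np.linalg.norm(f),(2-np.pi-np.arctan2(f[1],f[0]))%(2*np.pi))
```

```text
t 8.4 fix [-31.8  90.3] z 81.6 F [ 1.2 -1.5] -0.2 w 0.3
toolaxes in fix
 [[-1.     0.001]
 [ 0.001  1.   ]]
[ 326  213   56   55 2527] [353.47605857 240.37633558] [-61.99839536 102.34063257] 77.04430623018338 1.9654757641525067
```

Emit:
{"api": "play_rows", "payload": {
  "targets": [
    {"linear":[0,0.003,0],"roll":0,"claw":-1},
    {"linear":[0,0.005,0],"roll":0,"claw":-1},
    {"linear":[0,0.007,0],"roll":0,"claw":-1},
    {"linear":[0,0.008,0],"roll":0,"claw":-1},
    {"linear":[0,0.009,0],"roll":0,"claw":-1},
    {"linear":[0,0.01,0],"roll":0,"claw":-1},
    {"linear":[0,0.01,0],"roll":0,"claw":-1},
    {"linear":[0,0.01,0],"roll":0,"claw":-1}
  ]
}}

```text
clock: 9.25
position: [548.7, 130.3, 81.5]
tcp_rot: [0.085, 0.996, -0.001, -0.001]
ft_force: [-0.6, -6.2, 0.8]
grip_width: 0.3
grasp_force: 3.3
```

Emit:
{"api": "play_rows", "payload": {
  "targets": [
    {"linear":[0,0.002,0],"roll":0,"claw":-1},
    {"linear":[0,0.004,0],"roll":0,"claw":-1},
    {"linear":[0,0.005,0],"roll":0,"claw":-1},
    {"linear":[0,0.005,0],"roll":0,"claw":-1},
    {"linear":[0,0.005,0],"roll":0,"claw":-1},
    {"linear":[0,0.005,0],"roll":0,"claw":-1},
    {"linear":[0,0.005,0],"roll":0,"claw":-1},
    {"linear":[0,0.005,0],"roll":0,"claw":-1}
  ]
}}

```text
clock: 10.05
position: [548.7, 130.4, 81.6]
tcp_rot: [0.085, 0.996, -0.002, -0.001]
ft_force: [-0.7, -11.3, 2.0]
grip_width: 0.3
grasp_force: 5.6
```

The stop is firm: no motion and the force rose to 11 N. Retreat.

Emit:
{"api": "play_rows", "payload": {
  "targets": [
    {"linear":[0,-0.03,0],"roll":0,"claw":-1},
    {"linear":[0,-0.06,0],"roll":0,"claw":-1},
    {"linear":[0,-0.06,-0.1],"roll":0,"claw":-1},
    {"linear":[0,-0.06,-0.25],"roll":0,"claw":-1},
    {"linear":[0,-0.06,-0.4],"roll":0,"claw":-1},
    {"linear":[0,-0.06,-0.4],"roll":0,"claw":-1},
    {"linear":[0,0.1,-0.4],"roll":0,"claw":-1},
    {"linear":[0,0.25,-0.4],"roll":0,"claw":-1}
  ]
}}

```text
clock: 10.85
position: [562.2, 207.1, 201.6]
tcp_rot: [0.087, 0.996, 0.001, -0.0]
ft_force: [0.7, -0.2, 0.6]
grip_width: 0.2
grasp_force: 0.0
```

Emit:
{"api": "play_rows", "payload": {
  "targets": [
    {"linear":[0,0.15,0],"roll":0,"claw":-1},
    {"linear":[0,0.3,0],"roll":0,"claw":-1},
    {"linear":[0,0.45,0],"roll":0,"claw":-1},
    {"linear":[0,0.6,0],"roll":0,"claw":-1},
    {"linear":[0,0.75,0],"roll":0,"claw":-1},
    {"linear":[0,0.9,0],"roll":0,"claw":-1},
    {"linear":[0,0.9,0],"roll":0,"claw":-1},
    {"linear":[0,0.9,0],"roll":0,"claw":-1}
  ]
}}

```text
clock: 11.65
position: [606.9, 473.5, 199.3]
tcp_rot: [0.085, 0.996, -0.001, -0.001]
ft_force: [0.1, 0.0, -0.2]
grip_width: 0.1
grasp_force: 0.0
```

```bash
python3 -c "
from h import *;import cv2;st();a=env.grab_frame('top')[:,:,::-1][140:245,245:400]
cv2.imwrite('pics/t3.png',cv2.resize(a,None,fx=5,fy=5,interpolation=cv2.INTER_CUBIC))"
```

```text
t 11.65 fix [-32.9 440.1] z 199.3 F [0.1 0. ] -0.2 w 0.1
toolaxes in fix
 [[-1.    -0.001]
 [-0.001  1.   ]]
```

View pics/t3.png

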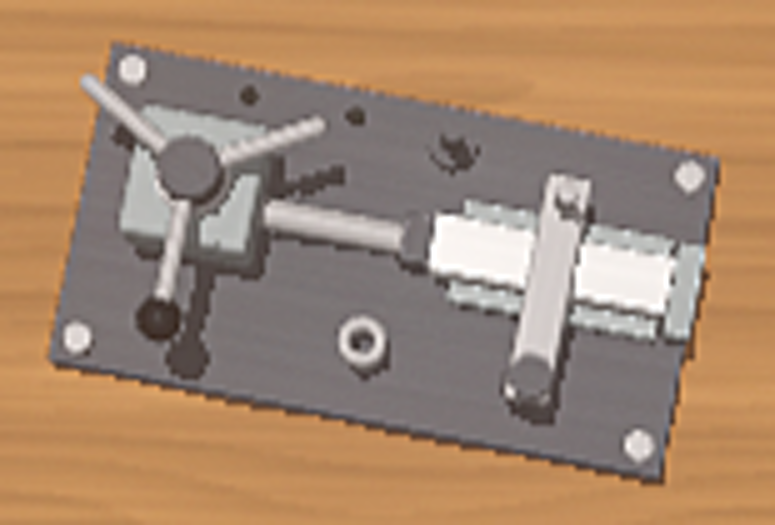

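Run:
```python
from h import *
c=env.get_calibration("top")
f=lambda u,v,z:(ray(c,245+u/5-.4,140+v/5-.4,z)[:2]-m)@Rf
for a,b,z1,z2 in [((527,375),(572,193),68,100),((512,358),(548,178),64,64),((555,365),(590,185),64,64)]:
    d=f(*b,z2)-f(*a,z1);print(f(*a,z1),f(*b,z2),np.arctan2(d[1],d[0]))
d=f(158,318,93)-f(188,168,104);print(f(158,318,93),(2-np.pi-np.arctan2(d[1],d[0]))%6.283)
print(f(668,280,48),f(672,285,42))
```

```text
[-53.14659925 -87.35661962] [ 40.71111697 -92.22775933] -0.05185267070791176
[-45.29195541 -77.9222872 ] [ 52.86009557 -78.6389796 ] -0.0073017288812315916
[ -44.63987302 -100.908723  ] [  53.39158326 -101.2287393 ] -0.003264413092682295
[-63.251076   106.44540834] 2.0132565609135638
[  13.78892052 -151.97388547] [  12.50224468 -154.87155133]
```

Strap measures about -0.01 rad from its edges (-0.05 by the pin), the wheel about 2.0 rad, and the bar end is near the stop (gap about 3 mm at this resolution, jaw fully closed). Hand in.

```bash
python3 -c "
from rig import env;print(env.close_job())"
```

```text
the job is handed in; nothing more can be done
None
```

I handed the job in with the strap square to within about 0.05 rad, the wheel at its closed stop (about 2.0 rad), the bar pushed up towards the end stop (I measured about a 3 mm gap, only roughly, against the 3 mm limit) and the hand clear; no verdict was returned.

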